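# Return four hand tools to their foam cut-outs

## Robot

A 6-joint arm with a two-finger parallel gripper is mounted at the origin on a cart in front of the work surface, level with it; the furniture and walls round the work are solid. World frame = base frame: x ahead of the robot, y to its left, z up, the work surface at z = 0. Lengths are in m, angles in rad, forces in N, time in s.
With the tool pointing down it reaches from about 0.35 to 0.85 m from the base axis. Payload 8.1 kg.
Tool frame: the origin (TCP) lies midway between the tips of the shut fingers; the grasp point (between the pads) lies 19 mm behind it (grasp_offset is the distance from the TCP to the grasp point, in m); x points along the fingers, z is the direction in which the jaws open and shut, and the axes are right-handed (so a half turn about x gives the same grasp; the last joint's range is limited). The gripper opens to 85 mm and grips with 20 to 120 N. Pads are 22 mm wide; open, the fingers measure 114 mm over their backs; the gripper's body (76 mm by 85 mm) begins 54 mm behind the grasp point. The pads swing forward as they close: fully open they stand 13 mm farther back than shut.
Start: joints at [1.228, 0.13, 1.488, -0, 1.523, -0.085], TCP at [0.153, 0.58, 0.231] pointing down, gripper open.
Joint ranges: [-2.96, 2.96], [-0.89, 2.26], [0.02, 2.5], [-1.34, 4.48], [0, 2.73], [-2.66, 2.66]. Speed limits (rad/s): [2.39, 2.39, 2.79, 3.14, 3.14, 3.14].

## Interface

Orientations are given as a unit quaternion [x, y, z, w].
In Python, from workcell import sense, grab_frame, camera_params, job_done, find_in, masks_of, grasp_offset gives the robot as it stands.
- The arm moves only by the tool arm_command, never from a script. Its argument "targets" is a list of rows, each a list of 7 numbers: the shift along the tool's x, y, z in cm, then the turn, a rotation vector about the tool's x, y, z in units of 5 degrees (1.0 is 5 degrees), then the closure, from 0 (fully open) to 1 (shut). In form: [[x, y, z, ax, ay, az, jaw], ...]. A call has 1 to 20 rows; each row shifts and turns the pose as measured when the row begins, along the tool's axes as they then stand; what a row does not reach is not made up. A row lasts 1/12 s, in which the tool goes at most 41.7 mm and 7.16 degrees, less where a joint would pass 70% of its speed; a pose out of reach is approached as far as the arm can. A call with a gripper value outside its range is refused whole. The fingers move at their own pace and stop on an object; the grip force is fixed at half the most. Time passes only in rows, so rows that do not move let the fingers close. It gives the time, the measured TCP pose, the force and the opening at its end, in the units of the state.
- sense(): the state, without advancing time (a new reading comes with each control period).
- grab_frame(name): name is "side" or "top" or "wrist"; returns the picture (400x640x3 uint8, red, green, blue); there is no depth.
- camera_params(name): a dict with "vfov" (degrees; the focal length in pixels is half the picture's height over the tangent of half this angle, whatever the lens; pixels are square), "cx", "cy" (the principal point, pixels), "R" (3x3) and "t" (3): a world point X has camera coordinates R X + t. Camera axes: x right, y down, z forward; pixel columns grow to the right and rows downward; lengths in m; the calibration is good to about 2 mm. The wrist camera is an equidistant fisheye: a pixel r from the principal point sees the ray r / f radians off the axis. A picture is of the moment at which its call begins: read the wrist's pose just before it. camera_params takes no time and is no camera call; for the wrist camera it gives the pose at the moment of the call.
- job_done(): hands the job in, once; it reports no verdict.
Trained networks look in the newest picture that a camera, given by its name, has taken for a name from the list of things; names that differ only in an ending like _2 or _b are one class to them, and where a whole thing is asked for, a point or a joint stands for the part that bears it (a point fixed in the world has none). Each returns a list of dicts, best first, with "score" (0 to 1); they miss things now and then, are a little off and sometimes report something else, mostly with a low value. They report only what shows in the picture. A call takes as long as a camera call.
- find_in(camera, target): "point" ([x, y, z] in m, in world coordinates, good to about 4 mm: the middle of the surface that is visible of it).
- masks_of(camera, target): "pixels" (400x640 bool, what is visible of it).
The state is a dict: "clock": time; "q": joint angles; "qd": joint speeds; "effort": joint torques, N m; "eef_pos": TCP position; "tcp_rot": TCP orientation; "contact_force": force on the tool from outside, world axes, zero at the start; "moment": the same for the moment, N m; "opening": opening from 0.0 (shut) to 1.0 (fully open).
Only numpy, scipy, OpenCV 4.12 (cv2) and the standard library are available. Lean on these libraries where they do the work, as an engineer would, in place of code of your own. Each camera call takes 0.05 s, during which the arm holds its last target. There are 200 camera calls.

## Task

The job on the instrument is closed and every tool must be accounted for: put the torque driver, the longer screwdriver, the shorter screwdriver and the side cutters each into the foam insert whose pocket is cut to its shape and size, the right way round and lying home on the pocket floor, in any order. Leave the tape roll and the pot of screws where they are.

Things in the scene. Friction and masses are not known exactly. Their poses are not given: they have to be found in the camera images.
- torque_driver: torque screwdriver, grey barrel, black collar, 162 mm long, 0.21 kg, lying on the bench. Origin: centre of its 38 x 162 outline, at the underside; z up, +y towards the barrel's butt. Barrel 32 wide, 33 high, y = -20 to +81; collar 38 across, y = -7 to +5; nose and thin blade to y = -81. Grip across the barrel at y = +30 (centre of mass +26).
- screwdriver_long: the longer plain screwdriver (red handle), 145 mm long, lying on the bench. Origin: centre of its 21 x 145 outline, at the underside; z up, +y towards the handle's butt. Handle 18 wide, 19 high, y = +2 to +72; collar 21 across, y = +5 to +12; blade 4 thick, 9 above the underside, to y = -72. Grip across the handle at y = +37 (centre of mass +31).
- screwdriver_short: the shorter plain screwdriver (blue handle), 120 mm long, lying on the bench. Origin: centre of its 17 x 120 outline, at the underside; z up, +y towards the handle's butt. Handle 14 wide, 15 high, y = 0 to +60; blade 3 thick, 7 above the underside, to y = -60. Grip across the handle at y = +30 (centre of mass +24).
- side_cutters: small side cutters, red grips, shut and rigid, 111 mm long, 12 thick, lying flat. Origin: centre of their 48 x 111 outline, at the underside; z up, +y towards the ends of the grips. Jaws 14 across, y = -56 to -33; grips widen from 18 at y = -28 to 48 at y = +15 to +40, ends at +56. Grip across both grips at y = +20, 47 wide there (centre of mass +10).
- foam_torque_driver: dark foam insert, 80 x 192 mm, for the torque driver: pocket 172 long, 16 wide for the blade, 42 to 48 for the barrel. Fixed, 20 mm high; pocket floor at z = 6, bevelled edges. Origin: pocket centre at the underside; z up, +y towards the wide (handle) end. Finger channel, floor-deep, across the insert at y = +8 to +52. Tool lies home with its origin at z = 6, axes as the insert's.
- foam_screwdriver_long: dark foam insert, 68 x 174 mm, for the longer screwdriver: pocket 154 long, 14 wide for the blade, 28 to 31 for the handle. Fixed, 20 mm high; pocket floor at z = 6, bevelled edges. Origin: pocket centre at the underside; z up, +y towards the wide (handle) end. Finger channel, floor-deep, across the insert at y = +15 to +59. Tool lies home with its origin at z = 6, axes as the insert's.
- foam_screwdriver_short: dark foam insert, 68 x 150 mm, for the shorter screwdriver: pocket 130 long, 11 wide for the blade, 24 to 26 for the handle. Fixed, 20 mm high; pocket floor at z = 6, bevelled edges. Origin: pocket centre at the underside; z up, +y towards the wide (handle) end. Finger channel, floor-deep, across the insert at y = +8 to +52. Tool lies home with its origin at z = 6, axes as the insert's.
- foam_cutters: dark foam insert, 84 x 142 mm, for the side cutters: pocket 122 long, 28 wide for the jaws, 46 to 56 for the grips. Fixed, 20 mm high; pocket floor at z = 6, bevelled edges. Origin: pocket centre at the underside; z up, +y towards the wide (handle) end. Finger channel, floor-deep, across the insert at y = -2 to +42. Tool lies home with its origin at z = 6, axes as the insert's.
- tape_roll: roll of black tape, 62 mm across, 20 mm high, lying flat near the front of the bench; it does not belong to the job. Origin: centre of its underside, z up.
- screw_pot: small round steel pot of screws, 57 mm across, 30 mm high, standing on the bench; it does not belong to the job. Origin: centre of its underside, z up.

How it is judged:
By the outcome, as a careful person would: the job done as asked, in the order asked, and still so for the second after the job is handed in, with the robot touching nothing.
It also fails if it takes over 93 s, if anything falls off the work surface, if the arm or the gripper's body presses on something with over 40 N, if the wrist force passes 120 N, or if a joint passes its speed limit or range.

## Working session

There is one attempt and no reset: what is moved stays moved. The work goes in short steps, Python scripts to look and compute and a tool call to move; the robot and the scene stay as the last step left them, time stands still between calls to the robot, and variables do not carry over. Pictures are saved under pics/ and viewed, about 12 in all and at most 16, crops included, and the job is handed in when it is done.

Besides the shell and the picture viewer there is one more tool, called after "Call:" as name(argument=value, ...) on one line, values as JSON. arm_command: Moves the arm, as the interface text tells. Its arguments: {"type":"object","properties":{"targets":{"type":"array","items":{"type":"array","items":{"type":"number"}}}},"required":["targets"]}

```bash
mkdir -p pics; ls
python3 - <<'E'
from workcell import *
import cv2,numpy as np
s=sense();print(s)
for n in("top","side"):
    f=grab_frame(n);cv2.imwrite(f"pics/{n}0.png",f[:,:,::-1]);p=camera_params(n);print(n,p)
print(camera_params("wrist"),grasp_offset)
E
```

```text
pics
{'clock': 0.0, 'q': array([ 1.22762425e+00,  1.31173753e-01,  1.48928932e+00,  1.21214883e-05,
        1.52301846e+00, -8.53910428e-02]), 'qd': array([-0.00032727, -0.00022946,  0.00143063,  0.00081107, -0.00160473,
        0.00168332]), 'effort': array([ 1.70257766e-05, -5.69384372e+01, -5.00562501e+01, -6.89283843e-05,
        1.43924786e-02, -6.38265206e-06]), 'eef_pos': array([0.1527407 , 0.57965258, 0.23023141]), 'tcp_rot': array([-0.43194263,  0.56068355,  0.43122782,  0.55955526]), 'contact_force': array([ 0.34753561,  0.40191204, -0.20113153]), 'moment': array([0.00912795, 0.01761775, 0.00279752]), 'opening': 1.0011631466184245}
top {'vfov': 52.152477003230956, 'cx': 317.5340055935281, 'cy': 203.9633562332406, 'R': array([[-0.02258237, -0.99964086, -0.01442902],
       [-0.99135741,  0.0242562 , -0.12892682],
       [ 0.12923051,  0.01139284, -0.99154913]]), 't': array([0.13391665, 0.49861791, 0.97280136])}
side {'vfov': 53.474733822930375, 'cx': 320.14840950662034, 'cy': 197.32761024728825, 'R': array([[-0.94030172, -0.34009844, -0.01287357],
       [-0.17260993,  0.50914766, -0.84319302],
       [ 0.29332318, -0.79063374, -0.53745679]]), 't': array([0.52762837, 0.04793563, 0.87779292])}
{'vfov': 65.70646984690485, 'cx': 318.87969118363554, 'cy': 201.1496445158241, 'R': array([[ 2.55342068e-01,  9.66850301e-01, -9.61317012e-04],
       [ 9.18740925e-01, -2.42326562e-01,  3.11757840e-01],
       [ 3.01190209e-01, -8.04880928e-02, -9.50161105e-01]]), 't': array([-0.59953181, -0.04001276,  0.3791462 ])} 0.0187
```

View pics/top0.png

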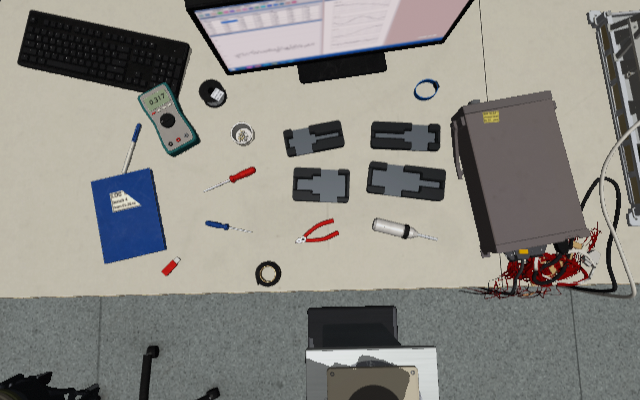

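View pics/side0.png

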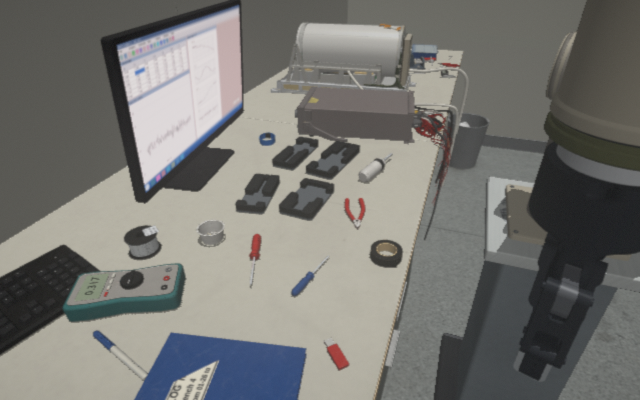

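```bash
cat > h.py <<'E'
import numpy as np,cv2
from scipy.optimize import minimize
from scipy.spatial.transform import Rotation as Ro
from workcell import *
# parts: (y0,y1,w0,w1,z0,z1,round)
P={'torque_driver':[(-20,81,32,32,0,33,1),(-7,5,38,38,0,35,1),(-40,-20,10,18,10,23,1),(-81,-40,5,5,14,19,1)],
'screwdriver_long':[(2,72,18,18,1,19,1),(5,12,21,21,0,20,1),(-72,2,4,4,8,12,1)],
'screwdriver_short':[(0,60,14,14,0,15,1),(-60,0,3,3,6,9,1)],
'side_cutters':[(-56,-33,14,14,0,12,0),(-33,-28,14,18,0,12,0),(-28,15,18,48,0,12,0),(15,40,48,48,0,12,0),(40,56,48,40,0,12,0)]}
F={'foam_torque_driver':(80,192),'foam_screwdriver_long':(68,174),'foam_screwdriver_short':(68,150),'foam_cutters':(84,142)}
for k,(w,l) in F.items(): P[k]=[(-l/2,l/2,w,w,0,20,0)]
P['tape_roll']=[(-31,31,62,62,0,20,0)];P['screw_pot']=[(-28,28,57,57,0,30,0)]
def pts(name):
    out=[]
    for y0,y1,w0,w1,z0,z1,r in P[name]:
        a=[]
        for y,w in((y0,w0),(y1,w1)):
            if r:
                t=np.arange(12)*np.pi/6
                a+=[(w/2*np.cos(q),y,(z0+z1)/2+(z1-z0)/2*np.sin(q)) for q in t]
            else: a+=[(sx*w/2,y,z) for sx in(-1,1) for z in(z0,z1)]
        out.append(np.array(a)/1000)
    return out
def foc(p): return 200/np.tan(np.radians(p['vfov']/2))
def proj(p,X,fish):
    c=X@p['R'].T+p['t'];f=foc(p)
    r=np.hypot(c[:,0],c[:,1]);k=(f*np.arctan2(r,c[:,2])/np.maximum(r,1e-9)) if fish else f/c[:,2]
    return np.c_[p['cx']+k*c[:,0],p['cy']+k*c[:,1]]
def ray(p,u,v,fish,z):
    x=(u-p['cx'])/foc(p);y=(v-p['cy'])/foc(p)
    if fish:
        r=np.hypot(x,y)+1e-12;d=np.array([x/r*np.sin(r),y/r*np.sin(r),np.cos(r)])
    else: d=np.array([x,y,1.])
    d=p['R'].T@d;o=-p['R'].T@p['t'];return o+d*(z-o[2])/d[2]
def world(th,x,y,L,z0=0):  # th: yaw of the tool's x axis; +y dir = th+90
    c,s=np.cos(th),np.sin(th)
    return L@np.array([[c,-s,0],[s,c,0],[0,0,1]]).T+[x,y,z0]
S=4
def sil(p,name,q,fish,z0=0):
    m=np.zeros((400*S,640*S),np.uint8)
    for L in pts(name):
        h=cv2.convexHull(((proj(p,world(q[2],q[0],q[1],L,z0),fish)+.5)*S-.5).astype(np.float32))
        cv2.fillConvexPoly(m,np.round(h).astype(np.int32),255)
    return cv2.resize(m,(640,400),interpolation=cv2.INTER_AREA)/255.
def fit(p,name,mask,fish=False,th=None,z0=0):
    if name in('side_cutters',): # fill the gap between the grips
        c,_=cv2.findContours(mask.astype(np.uint8),0,1);h=cv2.convexHull(np.vstack([k for k in c if cv2.contourArea(k)>3]));m=mask.astype(np.uint8).copy();cv2.fillPoly(m,[h],1);mask=m>0
    v,u=np.nonzero(mask);zz=z0+.01
    W=np.array([ray(p,a,b,fish,zz)[:2] for a,b in zip(u,v)]);c=W.mean(0)
    e=np.linalg.eigh(np.cov((W-c).T))[1][:,1];a0=np.arctan2(e[1],e[0])-np.pi/2
    M=mask.astype(float)
    def cost(q):
        s=sil(p,name,q,fish,z0);return 1-np.minimum(s,M).sum()/np.maximum(s,M).sum()
    best=[]
    for a in ((a0,a0+np.pi) if th is None else (th,)):
        x0=np.array([*c,a]);
        r=minimize(cost,x0,method='Nelder-Mead',options=dict(initial_simplex=x0+np.array([[0,0,0],[.012,0,0],[0,.012,0],[.003,.003,.12]]),xatol=2e-4,fatol=1e-4,maxiter=90))
        r=minimize(cost,r.x,method='Nelder-Mead',options=dict(initial_simplex=r.x+np.array([[0,0,0],[-.005,0,0],[0,-.005,0],[.002,.002,-.06]]),xatol=2e-4,fatol=1e-4,maxiter=90))
        best.append((r.fun,r.x))
    return sorted(best,key=lambda b:b[0])
def show(cam,name,fitit=True,th=None,z0=0):
    p=camera_params(cam);ms=masks_of(cam,name)
    if not ms: print(name,'none');return
    m=ms[0]['pixels'];v,u=np.nonzero(m)
    print(name,cam,round(ms[0]['score'],2),'n',len(u),'uv',u.mean().round(),v.mean().round(),'others',[(round(k['score'],2),k['pixels'].sum()) for k in ms[1:]])
    if fitit:
        for f,q in fit(p,name,m,cam=='wrist',th,z0): print('   iou %.3f x %.1f y %.1f  ydir %.1f deg'%(1-f,*(q[:2]*1000),(np.degrees(q[2])+90+180)%360-180))
    return m
E
python3 - <<'E'
from h import *
s=sense();R=Ro.from_quat(s['tcp_rot']).as_matrix();print('tool y,z axes',R[:,1].round(3),R[:,2].round(3),R[:,0].round(3))
grab_frame('top')
for n in P: show('top',n)
img=cv2.imread('pics/top0.png')[90:290,190:470];cv2.imwrite('pics/crop0.png',cv2.resize(img,None,fx=2.8,fy=2.8,interpolation=cv2.INTER_CUBIC))
p=camera_params('wrist');print('wrist cam in tool',R.T@(-p['R'].T@p['t']-s['eef_pos']),(R.T@p['R'].T[:,2]))
E
```

```text
tool y,z axes [-0.967  0.255  0.   ] [ 0.255  0.967 -0.002] [-0.001 -0.002 -1.   ]
torque_driver top 0.86 n 630 uv 396.0 229.0 others [(0.53, np.int64(2468))]
   iou 0.894 x 432.2 y -91.2  ydir 74.5 deg
   iou 0.753 x 446.7 y -38.1  ydir -106.0 deg
screwdriver_long top 0.48 n 175 uv 242.0 174.0 others []
   iou 0.685 x 600.9 y 281.6  ydir 113.5 deg
   iou 0.676 x 573.7 y 348.5  ydir -68.4 deg
screwdriver_short top 0.52 n 71 uv 216.0 224.0 others []
   iou 0.408 x 455.5 y 351.1  ydir 77.9 deg
   iou 0.406 x 464.5 y 405.6  ydir -100.5 deg
side_cutters top 0.38 n 193 uv 241.0 174.0 others []
   iou 0.334 x 590.2 y 318.1  ydir -61.5 deg
   iou 0.331 x 588.1 y 310.0  ydir 113.6 deg
foam_torque_driver top 0.76 n 2386 uv 406.0 181.0 others []
   iou 0.931 x 559.2 y -100.5  ydir 81.9 deg
   iou 0.931 x 559.2 y -100.5  ydir -98.1 deg
foam_screwdriver_long top 0.7 n 1909 uv 405.0 135.0 others []
   iou 0.947 x 676.4 y -105.6  ydir 85.9 deg
   iou 0.947 x 676.4 y -105.6  ydir -94.1 deg
foam_screwdriver_short none
foam_cutters top 0.85 n 1958 uv 321.0 184.0 others [(0.26, np.int64(2500))]
   iou 0.963 x 555.7 y 112.7  ydir 85.8 deg
   iou 0.963 x 555.7 y 112.7  ydir -94.2 deg
tape_roll top 0.88 n 364 uv 267.0 273.0 others []
   iou 0.535 x 337.3 y 249.9  ydir 109.4 deg
   iou 0.535 x 337.3 y 249.9  ydir -70.6 deg
screw_pot top 0.69 n 384 uv 242.0 132.0 others []
   iou 0.671 x 696.1 y 313.6  ydir -151.6 deg
   iou 0.671 x 696.1 y 313.6  ydir 28.4 deg
wrist cam in tool [-0.14278733  0.07988931  0.00046793] [ 0.95006934 -0.31203071  0.0022573 ]
```

View pics/crop0.png

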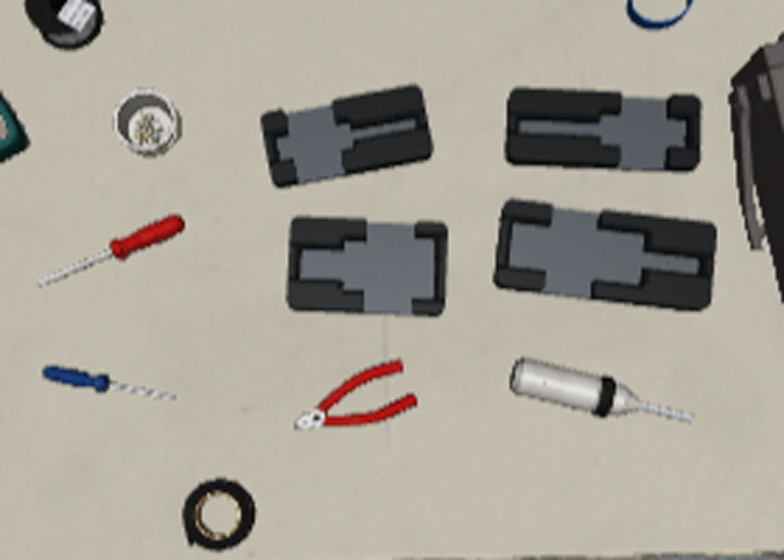

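```bash
cat >> h.py <<'E'
def plan(x,y,z,yd,vmax=38.,n=None):
    "goal TCP in mm, tool-y direction in deg; pointing straight down"
    s=sense();R=Ro.from_quat(s['tcp_rot']);p=s['eef_pos']*1000
    u=np.array([np.cos(np.radians(yd)),np.sin(np.radians(yd)),0]);d=np.array([0,0,-1.])
    G=Ro.from_matrix(np.c_[d,u,np.cross(d,u)]);rv=(R.inv()*G).as_rotvec();D=np.array([x,y,z])-p
    n=n or int(max(np.ceil(np.linalg.norm(D)/vmax),np.ceil(np.degrees(np.linalg.norm(rv))/6.9),1))
    print('at',p.round(1),'ydir',np.degrees(np.arctan2(*R.as_matrix()[1::-1,1])).round(1),'t',round(s['clock'],2),'open',round(s['opening'],3),'n',n)
    rows=[]
    for i in range(n):
        Ri=R*Ro.from_rotvec(rv*i/n)
        rows.append([*(Ri.inv().apply(D/n)/10).round(2),*(np.degrees(rv)/5/n).round(2)])
    if n>1 and np.linalg.norm(rv)<.02: print(n,'x',rows[0])
    else: print('\n'.join(str([float(a) for a in r]) for r in rows))
E
python3 -c "
from h import *
plan(520,300,260,95)"
```

```text
at [153.  580.2 231.3] ydir 165.2 t 0.65 open 1.0 n 13
[-0.22, -3.28, -1.36, 1.08, -0.0, -0.0]
[-0.22, -3.39, -1.05, 1.08, -0.0, -0.0]
[-0.22, -3.48, -0.73, 1.08, -0.0, -0.0]
[-0.22, -3.53, -0.39, 1.08, -0.0, -0.0]
[-0.22, -3.55, -0.06, 1.08, -0.0, -0.0]
[-0.22, -3.54, 0.27, 1.08, -0.0, -0.0]
[-0.22, -3.5, 0.61, 1.08, -0.0, -0.0]
[-0.22, -3.43, 0.93, 1.08, -0.0, -0.0]
[-0.22, -3.32, 1.25, 1.08, -0.0, -0.0]
[-0.22, -3.19, 1.56, 1.08, -0.0, -0.0]
[-0.22, -3.03, 1.85, 1.08, -0.0, -0.0]
[-0.22, -2.84, 2.13, 1.08, -0.0, -0.0]
[-0.22, -2.63, 2.39, 1.08, -0.0, -0.0]
```

Call:
arm_command(targets=[[-0.2,-3.3,-1.4,1.1,0,0,0],[-0.2,-3.4,-1.0,1.1,0,0,0],[-0.2,-3.5,-0.7,1.1,0,0,0],[-0.2,-3.5,-0.4,1.1,0,0,0],[-0.2,-3.5,-0.1,1.1,0,0,0],[-0.2,-3.5,0.3,1.1,0,0,0],[-0.2,-3.5,0.6,1.1,0,0,0],[-0.2,-3.4,0.9,1.1,0,0,0],[-0.2,-3.3,1.2,1.1,0,0,0],[-0.2,-3.2,1.6,1.1,0,0,0],[-0.2,-3.0,1.9,1.1,0,0,0],[-0.2,-2.8,2.1,1.1,0,0,0],[-0.2,-2.6,2.4,1.1,0,0,0]])

```text
clock: 1.73
eef_pos: [0.5195, 0.2829, 0.2584]
tcp_rot: [-0.006, 0.707, 0.009, 0.707]
contact_force: [-0.3, 1.5, -0.1]
opening: 1.001
```

Run:
```python
from h import *
p=camera_params('wrist');f=grab_frame('wrist');cv2.imwrite('pics/w1.png',f[:,:,::-1])
for n in ['screwdriver_long','screwdriver_short','side_cutters','foam_cutters','foam_screwdriver_short']: show('wrist',n)
```

```text
screwdriver_long none
screwdriver_short wrist 0.77 n 643 uv 271.0 102.0 others []
   iou 0.830 x 456.2 y 343.2  ydir 76.6 deg
   iou 0.624 x 469.6 y 400.4  ydir -103.6 deg
side_cutters wrist 0.97 n 755 uv 257.0 269.0 others []
   iou 0.862 x 430.5 y 130.2  ydir -69.4 deg
   iou 0.642 x 443.6 y 104.6  ydir 127.7 deg
foam_cutters wrist 0.97 n 4969 uv 340.0 277.0 others []
   iou 0.965 x 553.7 y 112.4  ydir 86.1 deg
   iou 0.965 x 553.7 y 112.4  ydir -93.9 deg
foam_screwdriver_short wrist 0.82 n 2157 uv 416.0 253.0 others [(0.52, np.int64(499))]
   iou 0.520 x 674.5 y 129.1  ydir 99.6 deg
   iou 0.520 x 674.5 y 129.1  ydir -80.4 deg
```

View pics/w1.png

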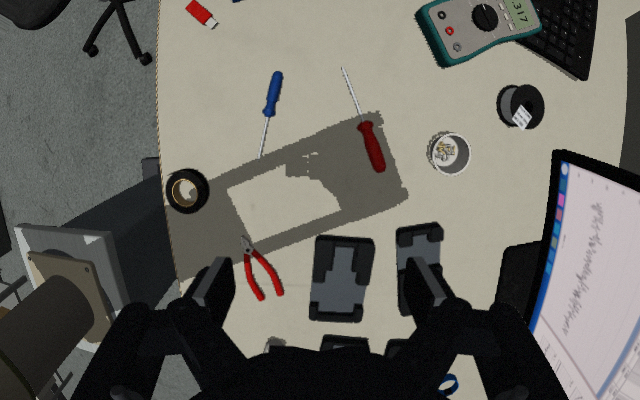

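```bash
cat >> h.py <<'E'
P['hl']=[(2,72,18,18,0,19,1),(5,12,21,21,0,20,1)];P['hs']=[(0,60,14,14,0,15,1)]
def cmask(img,hue,seed,r):
    h=cv2.cvtColor(img,cv2.COLOR_RGB2HSV).astype(int);d=np.abs((h[...,0]-hue+90)%180-90)
    m=(d<14)&(h[...,1]>110)&(h[...,2]>40)
    v,u=np.mgrid[:400,:640];m&=np.hypot(u-seed[0],v-seed[1])<r
    return m
def pr(tag,res):
    for f,q in res: print(tag,'iou %.3f x %.1f y %.1f  ydir %.1f'%(1-f,*(q[:2]*1000),(np.degrees(q[2])+90+180)%360-180))
E
python3 - <<'E'
from h import *
w=cv2.imread('pics/w1.png')[:,:,::-1];t=cv2.imread('pics/top0.png')[:,:,::-1]
pw=camera_params('wrist');pt=camera_params('top')
D=np.radians
pr('long w',fit(pw,'hl',cmask(w,0,(371,147),35),True,D(-70-90)))
pr('long t',fit(pt,'hl',cmask(t,0,(243,174),20),False,D(-70-90)))
pr('short w',fit(pw,'hs',cmask(w,112,(272,93),35),True,D(76-90)))
pr('short t',fit(pt,'hs',cmask(t,112,(216,225),18),False,D(76-90)))
P['cut']=P['side_cutters']
# tape/pot centres
for cam in('top','wrist'):
    p=camera_params(cam)
    if cam=='top': grab_frame('top')
    for n,z in(('tape_roll',.02),('screw_pot',.03),('side_cutters',.012)):
        m=masks_of(cam,n)
        if m:
            b=max(m,key=lambda k:k['score']);v,u=np.nonzero(b['pixels']);print(cam,n,round(b['score'],2),len(u),(ray(p,(u.min()+u.max())/2,(v.min()+v.max())/2,cam=='wrist',z/2)*1000).round())
m=cmask(t,0,(318,233),28)
v,u=np.nonzero(m);print('cutters red top',len(u),u.min(),u.max(),v.min(),v.max())
# grip ends
m2=m.copy();m2[t.min(2)>0]|=False
pr('cut top',fit(pt,'side_cutters',(cv2.circle(np.zeros((400,640),np.uint8),(299,241),4,1,-1)>0)&(np.abs(t.astype(int)-t[225,280]).sum(2)>60)|m,False,D(-70-90)))
pr('foamshort t',[])
show('wrist','foam_screwdriver_short',th=D(100-90))
E
```

```text
long w iou 0.853 x 570.6 y 347.2  ydir -66.1
long t iou 0.829 x 573.2 y 346.9  ydir -68.3
short w iou 0.827 x 451.5 y 347.4  ydir 78.5
short t iou 0.717 x 452.6 y 346.1  ydir 78.3
top screw_pot 0.75 353 [695. 312.  15.]
top side_cutters 0.76 272 [438. 124.   6.]
wrist tape_roll 0.84 1304 [335. 249.  10.]
wrist screw_pot 0.93 1389 [692. 311.  15.]
wrist side_cutters 0.97 755 [437. 131.   6.]
cutters red top 260 304 338 219 241
cut top iou 0.920 x 429.2 y 131.0  ydir -70.1
foam_screwdriver_short wrist 0.82 n 2157 uv 416.0 253.0 others [(0.52, np.int64(499))]
   iou 0.521 x 674.9 y 130.4  ydir 99.8 deg
```

Run:
```python
from h import *
t=cv2.imread('pics/top0.png')[:,:,::-1];pt=camera_params('top')
v,u=np.mgrid[:400,:640]
for n,c,r,a in(('foam_screwdriver_short',(313,138),40,100),('foam_screwdriver_long',(405,136),42,-94),('foam_cutters',(321,185),36,-94),('foam_torque_driver',(405,182),46,82)):
    d=(t.max(2)<125)&(np.abs(u-c[0])<r)&(np.abs(v-c[1])<26)
    k,l,st,_=cv2.connectedComponentsWithStats(d.astype(np.uint8));i=1+np.argmax(st[1:,4])
    m=cv2.morphologyEx((l==i).astype(np.uint8),cv2.MORPH_CLOSE,np.ones((3,3)))>0
    pr(n,fit(pt,n,m,False,np.radians(a-90)))
plan(458,376,110,78.4)
```

```text
foam_screwdriver_short iou 0.950 x 675.2 y 129.1  ydir 99.6
foam_screwdriver_long iou 0.952 x 674.6 y -104.5  ydir -94.4
foam_cutters iou 0.956 x 553.5 y 113.2  ydir -93.9
foam_torque_driver iou 0.962 x 558.3 y -100.8  ydir 82.0
at [517.9 284.8 258.2] ydir 91.6 t 2.43 open 1.002 n 5
[2.97, 1.85, -1.15, 0.53, 0.0, -0.01]
[2.97, 1.79, -1.23, 0.53, 0.0, -0.01]
[2.97, 1.74, -1.31, 0.53, 0.0, -0.01]
[2.97, 1.68, -1.39, 0.53, 0.0, -0.01]
[2.96, 1.61, -1.47, 0.53, 0.0, -0.01]
```

Call:
arm_command(targets=[[3.0,1.9,-1.2,0.5,0,0,0.3],[3.0,1.8,-1.2,0.5,0,0,0.3],[3.0,1.7,-1.3,0.5,0,0,0.3],[3.0,1.7,-1.4,0.5,0,0,0.3],[3.0,1.6,-1.5,0.6,0,0,0.3],[0,0,0,0,0,0,0.3]])

```text
clock: 2.93
eef_pos: [0.4589, 0.3805, 0.1076]
tcp_rot: [0.078, 0.699, -0.072, 0.707]
contact_force: [-1.4, -0.0, -1.8]
opening: 0.698
```

Run:
```python
from h import *
p=camera_params('wrist');f=grab_frame('wrist');cv2.imwrite('pics/w2.png',f[:,:,::-1])
pr('short',fit(p,'hs',cmask(f,112,(300,200),300),True,np.radians(78-90)))
plan(458,376,10,78.4)
```

```text
short iou 0.157 x 407.6 y 506.2  ydir 92.4
at [460.9 380.  110.4] ydir 78.0 t 2.98 open 0.703 n 3
3 x [np.float64(3.35), np.float64(-0.19), np.float64(-0.11), np.float64(-0.03), np.float64(0.05), np.float64(-0.04)]
```

View pics/w2.png

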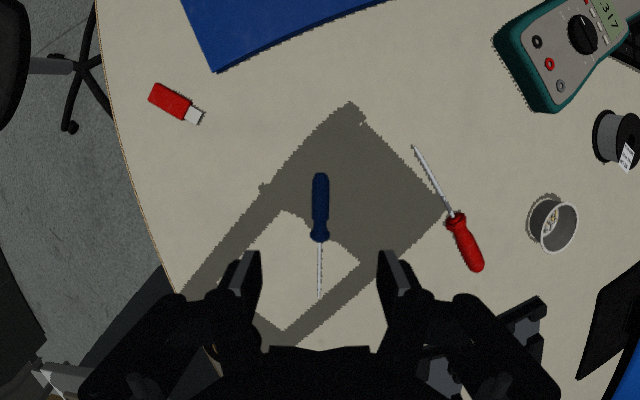

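Run:
```python
from h import *
p=camera_params('wrist');f=cv2.imread('pics/w2.png')[:,:,::-1]
m=cmask(f,112,(320,207),40);print(m.sum())
r=fit(p,'hs',m,True,np.radians(78-90));pr('short',r)
pr('long',fit(p,'hl',cmask(f,0,(463,240),40),True,np.radians(-68-90)))
q=r[0][1];a=q[2]+np.pi/2
plan(q[0]*1000+30*np.cos(a),q[1]*1000+30*np.sin(a),6,np.degrees(a),n=4)
```

```text
673
short iou 0.554 x 453.9 y 344.1  ydir 75.4
long iou 0.835 x 577.6 y 342.2  ydir -67.2
at [460.9 380.  110.4] ydir 78.0 t 2.98 open 0.703 n 4
[2.61, -0.19, 0.02, 0.13, 0.03, -0.03]
[2.61, -0.19, 0.03, 0.13, 0.03, -0.03]
[2.61, -0.18, 0.04, 0.13, 0.03, -0.03]
[2.61, -0.17, 0.05, 0.13, 0.03, -0.03]
```

```bash
sed -i 's/h\[...,2\]>40/h[...,2]>12/' h.py
python3 - <<'E'
from h import *
p=camera_params('wrist');f=cv2.imread('pics/w2.png')[:,:,::-1]
m=cmask(f,112,(320,207),40);print(m.sum())
r=fit(p,'hs',m,True,np.radians(78-90));pr('short',r)
q=r[0][1];a=q[2]+np.pi/2
plan(q[0]*1000+30*np.cos(a),q[1]*1000+30*np.sin(a),5,np.degrees(a),n=4)
E
```

```text
1053
short iou 0.842 x 455.7 y 346.3  ydir 77.4
at [460.9 380.  110.4] ydir 78.0 t 2.98 open 0.703 n 4
4 x [np.float64(2.64), np.float64(-0.13), np.float64(0.03), np.float64(0.03), np.float64(0.03), np.float64(-0.03)]
```

Call:
arm_command(targets=[[2.6,-0.1,0,0,0,0,0.3],[2.6,-0.1,0,0,0,0,0.3],[2.6,-0.1,0,0,0,0,0.3],[2.4,-0.1,0,0,0,0,0.3],[0,0,0,0,0,0,0.3]])

```text
clock: 3.4
eef_pos: [0.4695, 0.3797, 0.0153]
tcp_rot: [0.078, 0.694, -0.065, 0.713]
contact_force: [-0.7, -0.1, -0.9]
opening: 0.697
```

```bash
python3 -c "
from h import *
print(Ro.from_quat(sense()['tcp_rot']).as_matrix()[:,0].round(3),sense()['qd'].round(3))
plan(462,375.6,5,77.5,n=2)"
```

```text
[ 0.028  0.015 -1.   ] [-0.012 -0.049 -0.047 -0.004  0.066 -0.017]
at [469.5 379.7  15.3] ydir 78.4 t 3.4 open 0.697 n 2
[0.5, -0.28, -0.34, 0.09, 0.14, -0.12]
[0.51, -0.28, -0.33, 0.09, 0.14, -0.12]
```

Call:
arm_command(targets=[[0.5,-0.3,-0.3,0.1,0.15,-0.1,0.3],[0.5,-0.3,-0.3,0.1,0.15,-0.1,0.3],[0,0,0,0,0,0,0.3]])

```text
clock: 3.65
eef_pos: [0.4656, 0.3752, 0.0096]
tcp_rot: [0.08, 0.703, -0.076, 0.703]
contact_force: [-0.1, 0.5, -0.6]
opening: 0.697
```

```bash
python3 -c "
from h import *
plan(462,375.6,5,77.5,n=1)"
```

```text
at [465.6 375.2   9.6] ydir 77.3 t 3.65 open 0.697 n 1
[0.46, -0.04, -0.36, -0.03, -0.01, -0.06]
```

Call:
arm_command(targets=[[0.5,0,-0.4,0,0,0,0.3],[0.2,0,-0.1,0,0,0,0.5],[0,0,0,0,0,0,0.8],[0,0,0,0,0,0,1],[0,0,0,0,0,0,1],[0,0,0,0,0,0,1],[0,0,0,0,0,0,1],[0,0,0,0,0,0,1],[0,0,0,0,0,0,1]])

```text
clock: 4.4
eef_pos: [0.4641, 0.379, 0.0084]
tcp_rot: [0.082, 0.701, -0.074, 0.705]
contact_force: [0.5, 0.3, -0.8]
opening: 0.121
```

Call:
arm_command(targets=[[0,0,0,0,0,0,0.7],[0,0,0,0,0,0,0.7],[0.4,-0.2,0,0,0,0,0.7],[0.4,-0.2,-0.2,0,0,0,0.7],[0,0,0,0,0,0,0.7]])

```text
clock: 4.82
eef_pos: [0.4618, 0.3758, 0.0003]
tcp_rot: [0.082, 0.7, -0.073, 0.706]
contact_force: [0.8, -0.8, 0.0]
opening: 0.303
```

```bash
python3 -c "
from h import *
plan(462,376,3,77.5,n=1)
f=grab_frame('wrist');cv2.imwrite('pics/w3.png',f[:,:,::-1])"
```

```text
at [4.618e+02 3.758e+02 3.000e-01] ydir 77.4 t 4.82 open 0.303 n 1
[-0.27, 0.02, 0.01, -0.02, 0.07, -0.15]
```

View pics/w3.png

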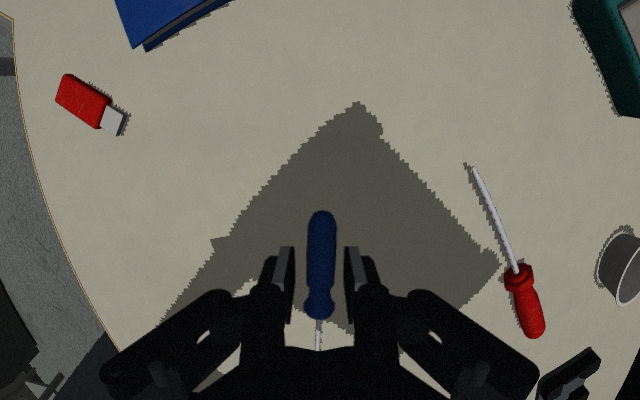

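Call:
arm_command(targets=[[-0.3,0,0,0,0,-0.1,0.7],[0,0,0,0,0,0,0.85],[0,0,0,0,0,0,1],[0,0,0,0,0,0,1],[0,0,0,0,0,0,1],[0,0,0,0,0,0,1],[0,0,0,0,0,0,1]])

```text
clock: 5.45
eef_pos: [0.4616, 0.3755, 0.0035]
tcp_rot: [0.078, 0.701, -0.077, 0.705]
contact_force: [0.5, 0.3, 0.9]
opening: 0.133
```

Call:
arm_command(targets=[[-2,0,0,0,0,0,1],[-3,0,0,0,0,0,1],[-3,0,0,0,0,0,1],[0,0,0,0,0,0,1]])

```text
clock: 5.78
eef_pos: [0.4582, 0.3735, 0.0823]
tcp_rot: [0.076, 0.703, -0.079, 0.703]
contact_force: [1.0, 0.4, 1.4]
opening: 0.13
```

```bash
cat >> h.py <<'E'
def held(f,name,hue,seed,r,s=1,mask=None):
    "offset of the held tool in the tool frame, seen by the wrist camera; s=+1 when tool y = the thing's +y"
    S=sense();p=camera_params('wrist');R=Ro.from_quat(S['tcp_rot']).as_matrix()
    q={'R':p['R']@R,'t':p['R']@S['eef_pos']+p['t'],'vfov':p['vfov'],'cx':p['cx'],'cy':p['cy']}
    # frame G: z up(=-x tool), y = tool y, x = -tool z ... x=y x z
    A=np.c_[[0,0,-1],[0,1,0],[-1,0,0]].astype(float);A[:,0]=np.cross(A[:,1],A[:,2])
    return {**q,'R':q['R']@A}
E
python3 - <<'E'
from h import *
f=grab_frame('wrist');cv2.imwrite('pics/w4.png',f[:,:,::-1])
p=held(f,0,0,0,0);m=cmask(f,112,(320,265),75)
for z in(0,):
    pr('held short in gripper frame z=%g'%z,fit(p,'hs',m,True,0.,z-.0035))
a=sil(p,'hs',[0,-.03,0],True,-.0035);print(m.sum(),a.sum())
E
```

```text
held short in gripper frame z=0 iou 0.820 x 0.1 y -30.8  ydir 90.1
2611 3066.2274509803915
```

View pics/w4.png

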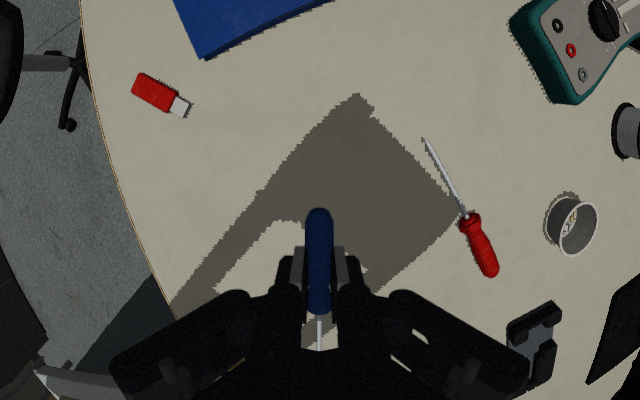

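```bash
python3 -c "
from h import *
plan(670,159.5,100,99.6)"
```

```text
at [457.3 372.8  79.7] ydir 77.4 t 5.83 open 0.134 n 8
[-0.25, -2.02, 3.18, -0.56, -0.0, 0.01]
[-0.25, -2.17, 3.08, -0.56, -0.0, 0.01]
[-0.25, -2.32, 2.97, -0.56, -0.0, 0.01]
[-0.25, -2.46, 2.85, -0.56, -0.0, 0.01]
[-0.25, -2.6, 2.73, -0.56, -0.0, 0.01]
[-0.25, -2.72, 2.6, -0.56, -0.0, 0.01]
[-0.25, -2.85, 2.46, -0.56, -0.0, 0.01]
[-0.25, -2.96, 2.32, -0.56, -0.0, 0.01]
```

Call:
arm_command(targets=[[-0.5,-2.0,3.2,-0.5,0,0,1],[-0.5,-2.2,3.1,-0.5,0,0,1],[-0.5,-2.3,3.0,-0.6,0,0,1],[-0.3,-2.5,2.9,-0.6,0,0,1],[-0.2,-2.6,2.7,-0.6,0,0,1],[0,-2.7,2.6,-0.6,0,0,1],[0,-2.8,2.5,-0.6,0,0,1],[0,-2.5,2.0,-0.5,0,0,1],[0,0,0,0,0,0,1]])

```text
clock: 6.58
eef_pos: [0.6711, 0.1565, 0.0893]
tcp_rot: [-0.073, 0.708, 0.068, 0.699]
contact_force: [0.1, 0.3, -0.8]
opening: 0.133
```

Run:
```python
from h import *
f=grab_frame('wrist');cv2.imwrite('pics/w5.png',f[:,:,::-1])
plan(670,159.5,26,99.6)
```

```text
at [669.3 158.3  88.6] ydir 101.3 t 6.63 open 0.133 n 2
[3.13, 0.07, 0.1, 0.17, -0.09, 0.02]
[3.13, 0.06, 0.07, 0.17, -0.09, 0.02]
```

View pics/w5.png

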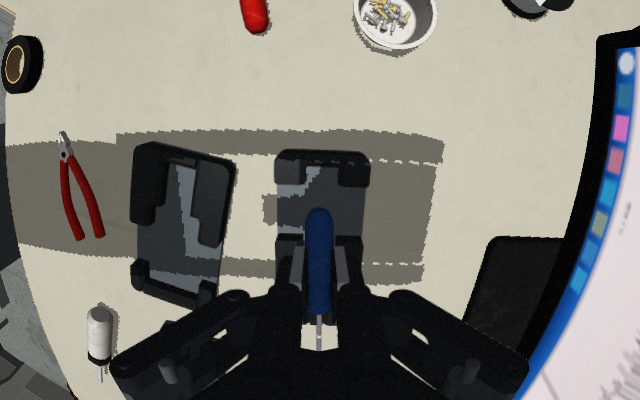

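Run:
```python
from h import *
p=camera_params('wrist');s=sense()
f=cv2.imread('pics/w5.png')
P0=np.array([675.2,129.1]);a=np.radians(99.6)
L=np.array([[sx*34,sy*75,20] for sx,sy in((-1,1),(1,1),(-1,-1),(1,-1))])/1000
print(proj(p,world(a-np.pi/2,.6752,.1291,L),True).round(1))
v,u=np.mgrid[:400,:640]
d=((f.max(2)<60)|((f[...,0].astype(int)-f[...,2])>5)).astype(np.uint8)
print([int(np.nonzero(d[130:200,c])[0][0])+130 for c in(290,310,330,350)],[ (np.nonzero(d[r,240:400])[0][[0,-1]]+240).tolist() for r in(165,175,215,225)])
for uv in((276,160),(369,160),(322,151)): print((ray(p,*uv,True,.02)*1000).round(1))
```

```text
[[274.4 152.5]
 [372.7 155.8]
 [279.1 324. ]
 [355.9 326.5]]
[149, 149, 150, 151] [[275, 370], [275, 369], [277, 362], [278, 361]]
[631.2 192.4  20. ]
[694.3 205.3  20. ]
[661.2 204.7  20. ]
```

Call:
arm_command(targets=[[2.7,0.3,0.1,0.2,-0.1,0,1],[2.7,0.2,0.1,0.1,-0.1,0,1],[0,0,0,0,0,0,1]])

```text
clock: 6.88
eef_pos: [0.6693, 0.1634, 0.0315]
tcp_rot: [-0.06, 0.704, 0.058, 0.705]
contact_force: [-1.5, -0.0, -1.8]
opening: 0.134
```

Run:
```python
from h import *
plan(669.3,161.5,11,99.6,n=2)
```

```text
at [669.3 163.4  31.5] ydir 99.6 t 6.88 open 0.134 n 2
2 x [np.float64(1.02), np.float64(-0.09), np.float64(-0.02), np.float64(-0.0), np.float64(0.01), np.float64(0.02)]
```

Call:
arm_command(targets=[[1.0,-0.1,0,0,0,0,1],[0.8,-0.1,0,0,0,0,1],[0.2,0,0,0,0,0,1],[0,0,0,0,0,0,1]])

```text
clock: 7.22
eef_pos: [0.6688, 0.1611, 0.0112]
tcp_rot: [-0.062, 0.704, 0.058, 0.705]
contact_force: [1.2, -0.4, -0.7]
opening: 0.134
```

Run:
```python
from h import *
plan(669.3,161.5,10.5,99.6,n=1);print(sense()['contact_force'])
```

```text
at [668.8 161.1  11.2] ydir 99.7 t 7.22 open 0.134 n 1
[0.07, 0.03, 0.06, 0.02, 0.0, 0.07]
[ 1.22466642 -0.39797916 -0.70647291]
```

Call:
arm_command(targets=[[0,0,0,0,0,0,0.6],[0,0,0,0,0,0,0.6],[0,0,0,0,0,0,0.6],[-1.5,0,0,0,0,0,0.6],[-3,0,0,0,0,0,0.6],[-3,0,0,0,0,0,0.6],[0,0,0,0,0,0,0.4]])

```text
clock: 7.8
eef_pos: [0.6671, 0.1639, 0.092]
tcp_rot: [-0.063, 0.705, 0.059, 0.704]
contact_force: [0.7, -0.2, 2.1]
opening: 0.527
```

Run:
```python
from h import *
p=camera_params('wrist');f=grab_frame('wrist')
m=cmask(f,112,(320,265),75);print(m.sum())
pr('short',fit(p,'hs',m,True,np.radians(9.6),.006))
pr('short as on bench',fit(p,'hs',m,True,np.radians(9.6),.02))
print('want',669.3+31*.167,161.5-31*.986)
u=np.radians(-67.5);plan(574+37*np.cos(u),345+37*np.sin(u),110,112.5)
```

```text
1124
short iou 0.704 x 676.0 y 119.7  ydir 99.4
short as on bench iou 0.649 x 676.2 y 123.8  ydir 100.8
want 674.477 130.934
at [666.4 163.8  89.9] ydir 99.9 t 7.85 open 0.594 n 5
[-0.41, 3.16, -1.04, -0.51, -0.01, 0.01]
[-0.41, 3.21, -0.9, -0.51, -0.01, 0.01]
[-0.41, 3.24, -0.76, -0.51, -0.01, 0.01]
[-0.41, 3.27, -0.61, -0.51, -0.01, 0.01]
[-0.4, 3.3, -0.47, -0.51, -0.01, 0.01]
```

Call:
arm_command(targets=[[-0.4,3.2,-1.0,-0.5,0,0,0.3],[-0.4,3.2,-0.9,-0.5,0,0,0.3],[-0.4,3.2,-0.8,-0.5,0,0,0.3],[-0.4,3.2,-0.6,-0.5,0,0,0.3],[-0.4,3.0,-0.5,-0.5,0,0,0.3],[0,0,0,0,0,0,0.3]])

```text
clock: 8.35
eef_pos: [0.5877, 0.311, 0.1147]
tcp_rot: [-0.14, 0.693, 0.138, 0.694]
contact_force: [-0.6, -1.1, 0.1]
opening: 0.7
```

Run:
```python
from h import *
s=sense();p=camera_params('wrist');f=grab_frame('wrist');cv2.imwrite('pics/w6.png',f[:,:,::-1])
print(s['eef_pos'])
c=proj(p,np.array([[.586,.313,.01],[.67,.158,.015]]),True);print(c.round())
m=cmask(f,0,c[0],60);print(m.sum());r=fit(p,'hl',m,True,np.radians(-67.5-90));pr('long',r)
m=cmask(f,112,c[1],50);print(m.sum());pr('short',fit(p,'hs',m,True,np.radians(9.6),.006))
q=r[0][1];u=q[2]+np.pi/2;plan(q[0]*1000+37*np.cos(u),q[1]*1000+37*np.sin(u),30,np.degrees(u)+180)
```

```text
[0.58768017 0.31097241 0.11465382]
[[318. 197.]
 [334. 353.]]
1584
long iou 0.852 x 573.7 y 344.2  ydir -66.7
286
short iou 0.380 x 674.3 y 127.4  ydir 99.8
at [588.8 309.  114.4] ydir 112.5 t 8.4 open 0.701 n 3
3 x [np.float64(2.81), np.float64(0.06), np.float64(0.0), np.float64(-0.05), np.float64(0.0), np.float64(0.02)]
```

View pics/w6.png

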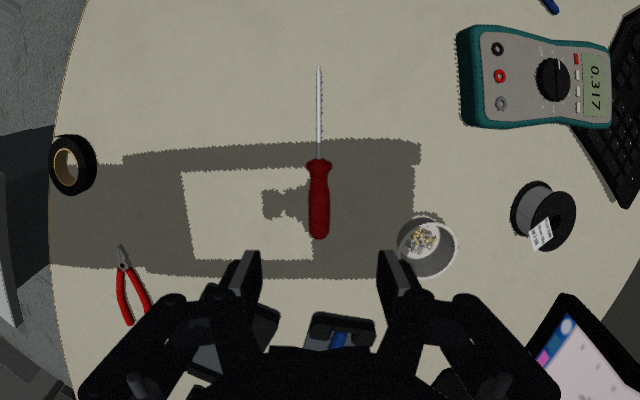

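Call:
arm_command(targets=[[2.8,0.1,0,0,0,0,0.5],[2.8,0.1,0,0,0,0,0.5],[2.4,0,0,0,0,0,0.5],[0,0,0,0,0,0,0.5]])

```text
clock: 8.73
eef_pos: [0.5911, 0.3107, 0.0361]
tcp_rot: [-0.14, 0.691, 0.136, 0.696]
contact_force: [-1.1, -0.4, -0.5]
opening: 0.496
```

Run:
```python
from h import *
plan(588.3,310.2,3,113.3,n=2)
```

```text
at [591.1 310.7  36.1] ydir 112.5 t 8.73 open 0.496 n 2
2 x [np.float64(1.65), np.float64(0.04), np.float64(-0.15), np.float64(-0.08), np.float64(0.04), np.float64(0.03)]
```

Call:
arm_command(targets=[[1.6,0,-0.2,-0.1,0,0,0.5],[1.5,0,-0.2,-0.1,0,0,0.5],[0.2,0,0,0,0,0,0.5],[0,0,0,0,0,0,0.5]])

```text
clock: 9.07
eef_pos: [0.589, 0.3061, 0.0031]
tcp_rot: [-0.145, 0.69, 0.141, 0.695]
contact_force: [0.2, 0.4, 0.0]
opening: 0.499
```

Run:
```python
from h import *
plan(588.3,310.2,3,113.3,n=1)
```

```text
at [589.  306.1   3.1] ydir 113.3 t 9.07 open 0.499 n 1
[0.01, 0.4, 0.1, 0.01, 0.07, 0.08]
```

Call:
arm_command(targets=[[0,0.4,0.1,0,0,0,0.5],[0,0,0,0,0,0,0.7],[0,0,0,0,0,0,1],[0,0,0,0,0,0,1],[0,0,0,0,0,0,1],[0,0,0,0,0,0,1],[0,0,0,0,0,0,1],[-2,0,0,0,0,0,1],[-3,0,0,0,0,0,1],[-3,0,0,0,0,0,1],[0,0,0,0,0,0,1]])

```text
clock: 9.98
eef_pos: [0.5883, 0.3108, 0.0888]
tcp_rot: [-0.144, 0.69, 0.141, 0.695]
contact_force: [0.0, 0.7, 1.8]
opening: 0.174
```

Run:
```python
from h import *
f=grab_frame('wrist');cv2.imwrite('pics/w7.png',f[:,:,::-1])
p=held(f,0,0,0,0);m=cmask(f,0,(320,265),70);print(m.sum())
pr('held long in gripper frame',fit(p,'hl',m,True,np.pi,-.003))
# blade tip visibility helper: predicted tip pixel for offset +37
print(proj(p,np.array([[0,.037+.072,.007],[0,.037-.072,.007],[0,.037-.002,.016]]),True).round())
plan(676+37*np.cos(np.radians(-94.3)),-105-37,120,85.7)
```

```text
3815
held long in gripper frame iou 0.782 x -0.3 y 37.8  ydir -89.5
[[318.  38.]
 [318. 322.]
 [318. 210.]]
at [587.3 310.3  86.1] ydir 113.3 t 10.03 open 0.177 n 13
[-0.24, -3.46, -0.77, 0.42, 0.01, 0.01]
[-0.24, -3.49, -0.64, 0.42, 0.01, 0.01]
[-0.24, -3.51, -0.51, 0.42, 0.01, 0.01]
[-0.24, -3.52, -0.38, 0.42, 0.01, 0.01]
[-0.25, -3.53, -0.25, 0.42, 0.01, 0.01]
[-0.25, -3.54, -0.12, 0.42, 0.01, 0.01]
[-0.25, -3.54, 0.01, 0.42, 0.01, 0.01]
[-0.25, -3.54, 0.14, 0.42, 0.01, 0.01]
[-0.25, -3.53, 0.28, 0.42, 0.01, 0.01]
[-0.25, -3.52, 0.41, 0.42, 0.01, 0.01]
[-0.26, -3.5, 0.54, 0.42, 0.01, 0.01]
[-0.26, -3.48, 0.66, 0.42, 0.01, 0.01]
[-0.26, -3.45, 0.79, 0.42, 0.01, 0.01]
```

Run:
```python
import cv2,numpy as np
t=cv2.imread('pics/top0.png')[85:265,430:600];s=cv2.imread('pics/side0.png')[80:200,270:450]
a=cv2.resize(t,None,fx=2.3,fy=2.3,interpolation=cv2.INTER_CUBIC);b=cv2.resize(s,None,fx=2.2,fy=2.2,interpolation=cv2.INTER_CUBIC)
H=max(a.shape[0],b.shape[0]);c=np.zeros((H,a.shape[1]+b.shape[1],3),np.uint8);c[:a.shape[0],:a.shape[1]]=a;c[:b.shape[0],a.shape[1]:]=b;print(c.shape,a.shape)
cv2.imwrite('pics/box.png',c)
```

```text
(414, 787, 3) (414, 391, 3)
```

View pics/box.png

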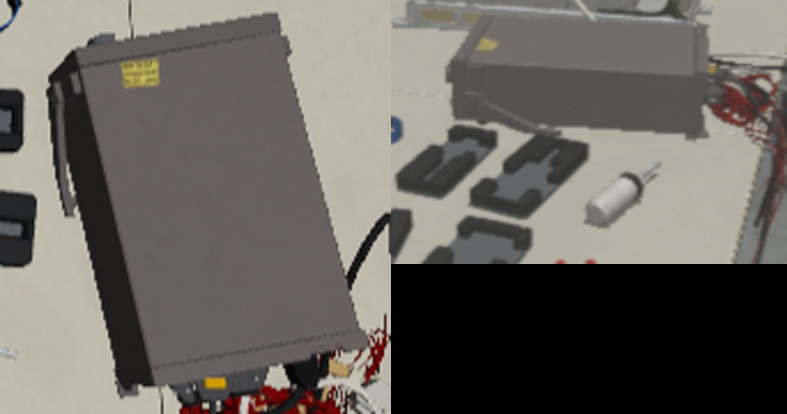

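Run:
```python
from h import *
pt=camera_params('top');ps=camera_params('side')
def tri(a,b):
    A=[]
    for p,(u,v) in((pt,a),(ps,b)):
        M=np.c_[p['R'],p['t']];x=(u-p['cx'])/foc(p);y=(v-p['cy'])/foc(p)
        A+=[x*M[2]-M[0],y*M[2]-M[1]]
    X=np.linalg.svd(np.array(A))[2][-1];return (X[:3]/X[3]*1000).round()
print('corner',tri((463.9,113.3),(303,108)),'handle far',tri((451.7,124),(306,123)),'handle near',tri((460.4,178.5),(346.8,141.4)),'front top',tri((496,252),(414,104)))
```

```text
corner [ 699. -228.   99.] handle far [ 685. -212.   59.] handle near [ 562. -243.    1.] front top [ 373. -263.  135.]
```

Call:
arm_command(targets=[[-0.4,-3.5,-0.8,0.4,0,0,1],[-0.4,-3.5,-0.6,0.4,0,0,1],[-0.4,-3.5,-0.5,0.4,0,0,1],[-0.4,-3.5,-0.4,0.4,0,0,1],[-0.3,-3.5,-0.3,0.4,0,0,1],[-0.3,-3.5,-0.1,0.4,0,0,1],[-0.2,-3.5,0,0.4,0,0,1],[-0.2,-3.5,0.1,0.4,0,0,1],[-0.1,-3.5,0.3,0.4,0,0,1],[0,-3.5,0.4,0.4,0,0,1],[0,-3.5,0.5,0.4,0,0,1],[0,-3.4,0.6,0.4,0,0,1],[0,-1.5,0.6,0.3,0,0,1],[0,0,0,0,0,0,1]])

```text
clock: 11.2
eef_pos: [0.6673, -0.1371, 0.0997]
tcp_rot: [0.018, 0.71, -0.021, 0.704]
contact_force: [0.6, 0.6, -1.0]
opening: 0.173
```

```bash
cat >> h.py <<'E'
def edges(p,x,y,yd,w,l,z=20):
    L=np.array([[sx*w/2,sy*l/2,z] for sx,sy in((-1,1),(1,1),(-1,-1),(1,-1))])/1000
    return proj(p,world(np.radians(yd-90),x/1000,y/1000,L),True).round(1).tolist()
E
python3 - <<'E'
from h import *
f=grab_frame('wrist');cv2.imwrite('pics/w8.png',f[:,:,::-1])
p=camera_params('wrist');print(edges(p,675.5,-105,-94.3,68,174))
plan(672.7,-142.7,30,85.7)
E
```

```text
[[366.7, 273.9], [285.3, 272.3], [381.1, 52.7], [284.1, 49.6]]
at [ 666.6 -135.8   99.2] ydir 86.9 t 11.25 open 0.178 n 2
[3.46, -0.32, 0.36, 0.12, -0.06, 0.02]
[3.46, -0.32, 0.35, 0.12, -0.06, 0.02]
```

View pics/w8.png

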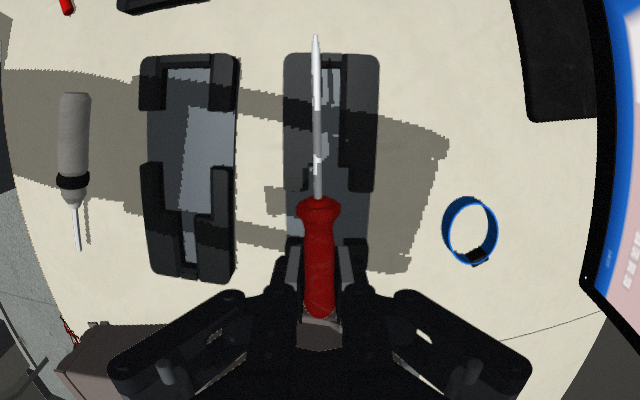

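Call:
arm_command(targets=[[3.2,-0.3,0.4,0.1,-0.1,0,1],[3.2,-0.4,0.4,0.1,0,0,1],[0,0,0,0,0,0,1]])

```text
clock: 11.5
eef_pos: [0.6746, -0.1415, 0.0339]
tcp_rot: [0.024, 0.706, -0.025, 0.707]
contact_force: [-1.0, 0.0, -2.8]
opening: 0.176
```

Run:
```python
from h import *
plan(672.7,-143.2,10.5,85.7,n=2)
```

```text
at [ 674.6 -141.5   33.9] ydir 86.0 t 11.5 open 0.176 n 2
2 x [np.float64(1.17), np.float64(-0.09), np.float64(-0.09), np.float64(0.03), np.float64(0.01), np.float64(0.01)]
```

Call:
arm_command(targets=[[1.1,-0.1,-0.1,0,0,0,1],[0.9,-0.1,-0.1,0,0,0,1],[0.2,0,0,0,0,0,1],[0,0,0,0,0,0,1]])

```text
clock: 11.83
eef_pos: [0.6727, -0.141, 0.0131]
tcp_rot: [0.021, 0.706, -0.024, 0.707]
contact_force: [0.0, -4.8, -1.1]
opening: 0.175
```

Run:
```python
from h import *
plan(672.7,-143.2,10,85.7,n=1);print(sense()['contact_force'])
```

```text
at [ 672.7 -141.    13.1] ydir 86.4 t 11.83 open 0.175 n 1
[0.31, -0.22, 0.02, 0.14, 0.02, 0.05]
[ 0.03035442 -4.76868807 -1.06149045]
```

Call:
arm_command(targets=[[0,-0.4,0,0,0,0,1],[0.2,-0.1,0,0.1,0,0,1],[0.2,0,0,0,0,0,1],[0,0,0,0,0,0,1]])

```text
clock: 12.17
eef_pos: [0.6741, -0.1451, 0.0128]
tcp_rot: [0.023, 0.705, -0.027, 0.709]
contact_force: [0.4, 0.1, -0.4]
opening: 0.173
```

Run:
```python
from h import *
plan(672.7,-145,10,85.7,n=1);print(sense()['contact_force'])
f=grab_frame('wrist');cv2.imwrite('pics/w9.png',f[:,:,::-1])
p=held(f,0,0,0,0);m=cmask(f,0,(320,265),70);pr('held',fit(p,'hl',m,True,np.pi,-.003))
```

```text
at [ 674.1 -145.1   12.8] ydir 86.0 t 12.17 open 0.173 n 1
[0.27, -0.0, -0.15, 0.06, 0.07, 0.06]
[ 0.4400751   0.14047849 -0.35972683]
held iou 0.795 x -0.3 y 38.5  ydir -89.5
```

View pics/w9.png

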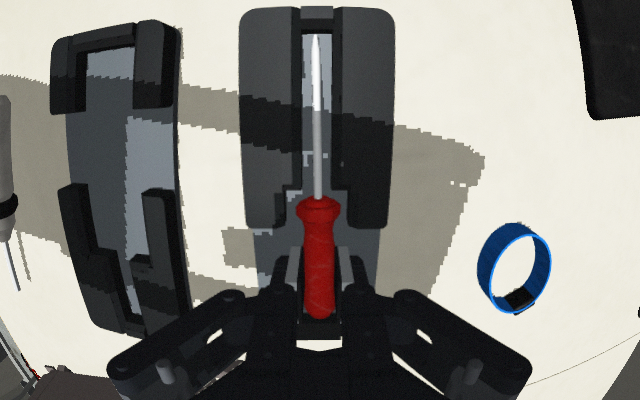

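Call:
arm_command(targets=[[0.3,-0.2,-0.1,0,0,0,1],[0.2,0,0,0,0,0,1],[0,0,0,0,0,0,0.55],[0,0,0,0,0,0,0.55],[0,0,0,0,0,0,0.55],[-1.5,0,0,0,0,0,0.55],[-3,0,0,0,0,0,0.5],[-3,0,0,0,0,0,0.3],[-2,0,0,0,0,0,0.1],[0,0,0,0,0,0,0]])

```text
clock: 13.05
eef_pos: [0.672, -0.1435, 0.1106]
tcp_rot: [0.024, 0.705, -0.024, 0.708]
contact_force: [0.5, -0.3, 0.2]
opening: 0.905
```

Run:
```python
from h import *
a=np.radians(74.5);plan(432+30*np.cos(a),-91+30*np.sin(a),140,74.5)
```

```text
at [ 672.  -143.5  110.6] ydir 86.1 t 13.05 open 0.905 n 7
[-0.43, 0.93, -3.38, 0.33, 0.01, 0.0]
[-0.43, 0.84, -3.41, 0.33, 0.01, 0.0]
[-0.43, 0.74, -3.43, 0.33, 0.01, 0.0]
[-0.43, 0.64, -3.45, 0.33, 0.01, 0.0]
[-0.43, 0.54, -3.47, 0.33, 0.01, 0.0]
[-0.42, 0.44, -3.48, 0.33, 0.01, 0.0]
[-0.42, 0.34, -3.5, 0.33, 0.01, 0.0]
```

Call:
arm_command(targets=[[-0.4,0.9,-3.4,0.3,0,0,0],[-0.4,0.8,-3.4,0.3,0,0,0],[-0.4,0.7,-3.4,0.3,0,0,0],[-0.4,0.6,-3.5,0.3,0,0,0],[-0.4,0.5,-3.5,0.4,0,0,0],[-0.4,0.4,-3.5,0.4,0,0,0],[-0.4,0.3,-3.3,0.3,0,0,0],[0,0,0,0,0,0,0]])

```text
clock: 13.72
eef_pos: [0.4291, -0.0625, 0.1315]
tcp_rot: [0.099, 0.701, -0.099, 0.699]
contact_force: [-1.0, -0.9, 0.1]
opening: 1.002
```

Run:
```python
from h import *
p=camera_params('wrist');f=grab_frame('wrist');cv2.imwrite('pics/w10.png',f[:,:,::-1])
m=masks_of('wrist','torque_driver');print([(k['score'],k['pixels'].sum()) for k in m])
# barrel only + collar visible
r=fit(p,'torque_driver',m[0]['pixels'],True,np.radians(74.5-90));pr('torque',r)
q=r[0][1];u=q[2]+np.pi/2;plan(q[0]*1000+30*np.cos(u),q[1]*1000+30*np.sin(u),45,np.degrees(u))
cv2.imwrite('pics/w10m.png',np.where((sil(p,'torque_driver',q,True)>.5)[...,None],f//2+np.array([0,120,0],np.uint8),f)[:,:,::-1])
```

```text
[(0.92, np.int64(4778))]
torque iou 0.913 x 431.4 y -93.8  ydir 74.5
at [433.8 -64.2 132.9] ydir 74.0 t 13.82 open 1.006 n 3
3 x [np.float64(2.93), np.float64(0.03), np.float64(0.18), np.float64(-0.03), np.float64(0.01), np.float64(0.0)]
```

View pics/w10m.png

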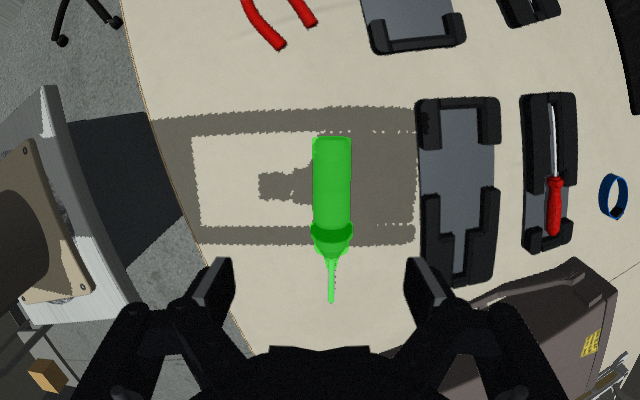

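Call:
arm_command(targets=[[2.9,0,0.2,0,0,0,0],[2.9,0,0.1,0,0,0,0],[2.9,0,0.1,0,0,0,0],[1.5,0,0.1,0,0,0,0],[0,0,0,0,0,0,0]])

```text
clock: 14.23
eef_pos: [0.4487, -0.0689, 0.032]
tcp_rot: [0.097, 0.695, -0.099, 0.706]
contact_force: [-0.0, 1.0, -0.2]
opening: 1.003
```

Run:
```python
from h import *
plan(439.4,-64.9,3,74.5,n=2)
```

```text
at [448.7 -68.9  32. ] ydir 74.1 t 14.23 open 1.003 n 2
2 x [np.float64(1.44), np.float64(0.07), np.float64(-0.52), np.float64(-0.04), np.float64(0.1), np.float64(0.0)]
```

Call:
arm_command(targets=[[1.4,0.1,-0.5,0,0.1,0,0],[1.2,0.1,-0.5,0,0.1,0,0],[0.2,0.1,0,0,0,0,0],[0,0,0,0,0,0,0]])

```text
clock: 14.57
eef_pos: [0.4434, -0.0646, 0.0038]
tcp_rot: [0.098, 0.701, -0.098, 0.7]
contact_force: [-0.2, 0.6, 0.2]
opening: 1.0
```

Run:
```python
from h import *
plan(439.4,-64.9,3,74.5,n=1)
```

```text
at [443.4 -64.6   3.8] ydir 74.1 t 14.57 open 1.0 n 1
[0.08, -0.14, -0.37, -0.08, -0.02, 0.0]
```

Call:
arm_command(targets=[[0,-0.1,-0.4,0,0,0,0.2],[0,0,-0.1,0,0,0,0.4],[0,0,0,0,0,0,0.6],[0,0,0,0,0,0,1],[0,0,0,0,0,0,1],[0,0,0,0,0,0,1],[0,0,0,0,0,0,1],[0,0,0,0,0,0,1]])

```text
clock: 15.23
eef_pos: [0.4415, -0.0652, 0.0081]
tcp_rot: [0.097, 0.698, -0.098, 0.702]
contact_force: [0.2, -1.0, -2.9]
opening: 0.357
```

Run:
```python
from h import *
plan(439.4,-64.9,90,74.5)
```

```text
at [441.5 -65.2   8.1] ydir 74.1 t 15.23 open 0.357 n 3
3 x [np.float64(-2.73), np.float64(-0.01), np.float64(-0.05), np.float64(-0.02), np.float64(0.02), np.float64(0.0)]
```

Call:
arm_command(targets=[[-2.5,0,0,0,0,0,1],[-3,0,0,0,0,0,1],[-3,0,0,0,0,0,1],[0,0,0,0,0,0,1]])

```text
clock: 15.57
eef_pos: [0.4369, -0.064, 0.0924]
tcp_rot: [0.098, 0.702, -0.098, 0.699]
contact_force: [0.0, -0.4, -1.6]
opening: 0.359
```

Run:
```python
from h import *
f=grab_frame('wrist')
m=masks_of('wrist','torque_driver');print([(k['score'],k['pixels'].sum()) for k in m])
p=held(f,0,0,0,0);pr('held',fit(p,'torque_driver',m[0]['pixels'],True,0.,-.008))
P['tb']=P['torque_driver'][:2];mm=m[0]['pixels'];pr('held barrel',fit(p,'tb',mm,True,0.,-.008))
a=np.radians(82);plan(558.5+30*np.cos(a),-100.6+30*np.sin(a),115,82)
```

```text
[(0.61, np.int64(11707))]
held iou 0.867 x -0.0 y -32.1  ydir 90.0
held barrel iou 0.889 x -0.1 y -31.9  ydir 89.7
at [434.4 -63.3  87.7] ydir 74.1 t 15.67 open 0.354 n 4
[-0.71, 0.69, 3.13, -0.39, -0.03, -0.0]
[-0.7, 0.59, 3.15, -0.39, -0.03, -0.0]
[-0.7, 0.48, 3.17, -0.39, -0.03, -0.0]
[-0.69, 0.37, 3.19, -0.39, -0.03, -0.0]
```

Call:
arm_command(targets=[[-0.8,0.7,3.1,-0.4,0,0,1],[-0.8,0.6,3.2,-0.4,0,0,1],[-0.6,0.5,3.2,-0.4,0,0,1],[-0.2,0.4,3.2,-0.4,0,0,1],[0,0,0,0,0,0,1]])

```text
clock: 16.08
eef_pos: [0.5563, -0.0676, 0.0939]
tcp_rot: [0.048, 0.717, -0.045, 0.694]
contact_force: [0.4, -0.3, -2.1]
opening: 0.357
```

Run:
```python
from h import *
f=grab_frame('wrist');cv2.imwrite('pics/w11.png',f[:,:,::-1])
p=camera_params('wrist');print(edges(p,558.5,-100.6,82,80,192))
plan(563,-69,35,82)
```

```text
[[279.2, 127.2], [393.7, 129.3], [288.1, 340.7], [373.2, 342.2]]
at [553.7 -67.3  93.4] ydir 82.4 t 16.13 open 0.356 n 2
[2.9, -0.03, 0.58, 0.04, -0.21, -0.02]
[2.91, -0.03, 0.53, 0.04, -0.21, -0.02]
```

View pics/w11.png

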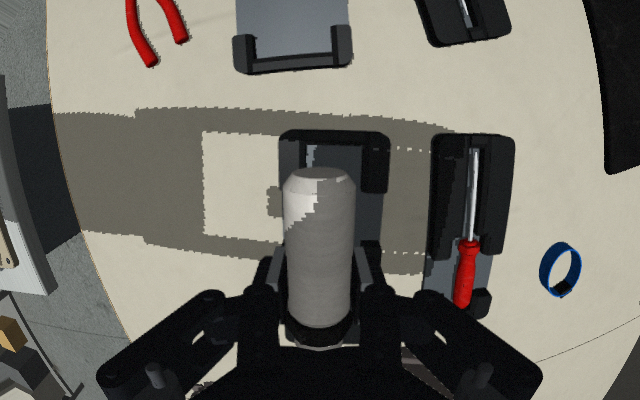

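Call:
arm_command(targets=[[2.7,-0.1,0.5,0,-0.2,0,1],[2.7,-0.1,0.5,0,-0.2,0,1],[0,0,0,0,0,0,1]])

```text
clock: 16.38
eef_pos: [0.5595, -0.0697, 0.0335]
tcp_rot: [0.049, 0.707, -0.046, 0.704]
contact_force: [-1.9, 0.3, -4.0]
opening: 0.358
```

Run:
```python
from h import *
plan(562.5,-70,15,82,n=2)
```

```text
at [559.5 -69.7  33.5] ydir 82.3 t 16.38 open 0.358 n 2
2 x [np.float64(0.92), np.float64(0.0), np.float64(0.15), np.float64(0.03), np.float64(-0.03), np.float64(-0.02)]
```

Call:
arm_command(targets=[[0.4,0,0.3,0,0,0,1],[0.8,0,0.1,0,0,0,1],[0.6,0,0,0,0,0,1],[0,0,0,0,0,0,1]])

```text
clock: 16.72
eef_pos: [0.5605, -0.0697, 0.0141]
tcp_rot: [0.049, 0.709, -0.046, 0.702]
contact_force: [-0.3, -0.3, -2.0]
opening: 0.359
```

Run:
```python
from h import *
plan(562.5,-70,14,82,n=1);print(sense()['contact_force'])
```

```text
at [560.5 -69.7  14.1] ydir 82.3 t 16.72 open 0.359 n 1
[0.01, 0.0, 0.2, 0.06, -0.12, -0.04]
[-0.28392356 -0.26511146 -1.96656814]
```

Call:
arm_command(targets=[[0.1,0,0,0,-0.1,0,1],[0,0,0,0,0,0,0.4],[0,0,0,0,0,0,0.4],[0,0,0,0,0,0,0.4],[-1.5,0,0,0,0,0,0.4],[-3,0,0,0,0,0,0.4],[-3,0,0,0,0,0,0.2],[-3,0,0,0,0,0,0],[0,0,0,0,0,0,0]])

```text
clock: 17.47
eef_pos: [0.5613, -0.0703, 0.1259]
tcp_rot: [0.049, 0.705, -0.046, 0.706]
contact_force: [1.4, 0.1, 0.7]
opening: 0.983
```

Run:
```python
from h import *
a=np.radians(-70);plan(430.3+20*np.cos(a),130.5+20*np.sin(a),130,110)
```

```text
at [561.3 -70.3 125.9] ydir 82.3 t 17.47 open 0.983 n 6
[-0.06, 2.73, -2.46, -0.92, 0.01, -0.01]
[-0.06, 2.92, -2.23, -0.92, 0.01, -0.01]
[-0.07, 3.09, -1.99, -0.92, 0.01, -0.01]
[-0.07, 3.24, -1.73, -0.92, 0.01, -0.01]
[-0.07, 3.37, -1.47, -0.92, 0.01, -0.01]
[-0.07, 3.47, -1.19, -0.92, 0.01, -0.01]
```

Call:
arm_command(targets=[[-0.1,2.7,-2.5,-0.9,0,0,0],[-0.1,2.9,-2.2,-0.9,0,0,0],[-0.1,3.1,-2.0,-0.9,0,0,0],[-0.1,3.2,-1.7,-0.9,0,0,0],[-0.1,3.4,-1.5,-0.9,0,0,0],[-0.1,3.4,-1.1,-0.9,0,0,0],[0,0,0,0,0,0,0]])

```text
clock: 18.05
eef_pos: [0.4395, 0.115, 0.1385]
tcp_rot: [-0.124, 0.689, 0.124, 0.703]
contact_force: [-0.2, 0.1, -0.5]
opening: 1.002
```

Run:
```python
from h import *
p=camera_params('wrist');f=grab_frame('wrist');cv2.imwrite('pics/w12.png',f[:,:,::-1])
m=masks_of('wrist','side_cutters');print([(k['score'],k['pixels'].sum()) for k in m])
r=fit(p,'side_cutters',m[0]['pixels'],True,np.radians(-70-90));pr('cut',r)
q=r[0][1];u=q[2]+np.pi/2;plan(q[0]*1000+20*np.cos(u),q[1]*1000+20*np.sin(u),45,np.degrees(u)+180)
cv2.imwrite('pics/w12m.png',np.where((sil(p,'side_cutters',q,True)>.5)[...,None],f//2+np.array([0,120,0],np.uint8),f)[:,:,::-1])
```

```text
[(0.82, np.int64(2678))]
cut iou 0.909 x 429.8 y 130.3  ydir -69.7
at [442.  112.  138.9] ydir 109.9 t 18.15 open 1.002 n 3
[3.13, 0.07, -0.23, -0.03, 0.08, 0.03]
[3.13, 0.06, -0.21, -0.03, 0.08, 0.03]
[3.13, 0.05, -0.19, -0.03, 0.08, 0.03]
```

View pics/w12m.png

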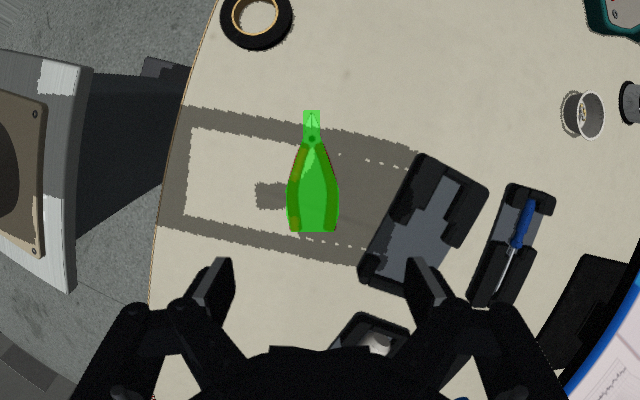

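Call:
arm_command(targets=[[3.1,0.1,-0.3,0,0.1,0,0.2],[3.1,0.1,-0.3,0,0.1,0,0.2],[3.1,0,-0.3,0,0.1,0,0.2],[1.5,0,-0.1,0,0.1,0,0.2],[0,0,0,0,0,0,0.2]])

```text
clock: 18.57
eef_pos: [0.4415, 0.1068, 0.0325]
tcp_rot: [-0.124, 0.697, 0.115, 0.697]
contact_force: [-0.3, 0.2, -1.3]
opening: 0.8
```

Run:
```python
from h import *
plan(436.7,111.5,1,110.3,n=2)
```

```text
at [441.5 106.8  32.5] ydir 109.4 t 18.57 open 0.8 n 2
2 x [np.float64(1.57), np.float64(0.32), np.float64(-0.15), np.float64(-0.09), np.float64(-0.01), np.float64(0.07)]
```

Call:
arm_command(targets=[[1.6,0.3,-0.2,-0.1,0,0.1,0.2],[1.4,0.3,-0.2,-0.1,0,0,0.2],[0.2,0,0,0,0,0,0.2],[0,0,0,0,0,0,0.2]])

```text
clock: 18.9
eef_pos: [0.4398, 0.1075, 0.002]
tcp_rot: [-0.124, 0.696, 0.121, 0.697]
contact_force: [0.1, -0.1, -0.3]
opening: 0.795
```

Run:
```python
from h import *
plan(436.7,111.5,0,110.3,n=1)
```

```text
at [439.8 107.5   2. ] ydir 110.0 t 18.9 open 0.795 n 1
[0.19, 0.48, -0.16, -0.06, 0.01, 0.05]
```

Call:
arm_command(targets=[[0.2,0.5,-0.2,0,0,0,0.2],[0,0,0,0,0,0,0.3],[0,0,0,0,0,0,0.5],[0,0,0,0,0,0,1],[0,0,0,0,0,0,1],[0,0,0,0,0,0,1],[0,0,0,0,0,0,1]])

```text
clock: 19.48
eef_pos: [0.4417, 0.1115, 0.0063]
tcp_rot: [-0.124, 0.693, 0.12, 0.7]
contact_force: [0.3, -0.3, -0.9]
opening: 0.509
```

Run:
```python
from h import *
plan(436.7,111.5,70,110.3,n=3);print(sense()['contact_force'])
```

```text
at [441.7 111.5   6.3] ydir 109.9 t 19.48 open 0.509 n 3
3 x [np.float64(-2.13), np.float64(0.04), np.float64(-0.14), np.float64(-0.03), np.float64(0.04), np.float64(0.03)]
[ 0.27490093 -0.2517622  -0.8993475 ]
```

Call:
arm_command(targets=[[-1,0,0,0,0,0,1],[-2,0,0,0,0,0,1],[-3,0,0,0,0,0,1],[-2,0,0,0,0,0,1],[0,0,0,0,0,0,1]])

```text
clock: 19.9
eef_pos: [0.4381, 0.1115, 0.0896]
tcp_rot: [-0.124, 0.695, 0.12, 0.698]
contact_force: [1.4, 0.3, 0.1]
opening: 0.511
```

Run:
```python
from h import *
f=grab_frame('wrist');cv2.imwrite('pics/w13.png',f[:,:,::-1])
m=masks_of('wrist','side_cutters');print([(k['score'],k['pixels'].sum()) for k in m])
p=held(f,0,0,0,0)
M=m[0]['pixels']
r=fit(p,'side_cutters',M,True,np.pi,-.006);pr('held',r)
P['jaws']=P['side_cutters'][:3]
g=f//2;g[M]=g[M]+100;g[...,1]=np.maximum(g[...,1],(sil(p,'side_cutters',r[0][1],True,-.006)*160).astype(np.uint8))
cv2.imwrite('pics/w13m.png',g[:,:,::-1])
plan(553.6-20*np.cos(np.radians(86)),112.8-20,100,86.1)
```

```text
[(0.91, np.int64(7625))]
held iou 0.892 x -0.5 y 20.8  ydir -88.2
at [436.7 111.3  86.4] ydir 109.9 t 20.0 open 0.512 n 4
[-0.33, -1.42, 2.56, 1.19, 0.01, 0.01]
[-0.33, -1.14, 2.69, 1.19, 0.01, 0.01]
[-0.34, -0.86, 2.8, 1.19, 0.01, 0.01]
[-0.34, -0.56, 2.87, 1.19, 0.01, 0.01]
```

View pics/w13m.png

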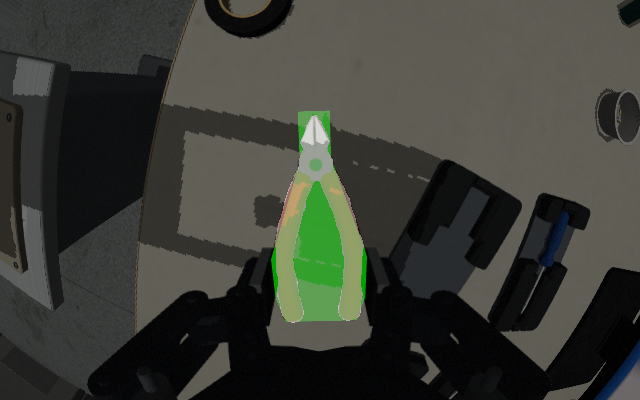

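Call:
arm_command(targets=[[-0.4,-1.4,2.6,1.2,0,0,1],[-0.4,-1.1,2.7,1.2,0,0,1],[-0.4,-0.9,2.8,1.2,0,0,1],[-0.3,-0.6,2.9,1.2,0,0,1],[0,0,0,0,0,0,1]])

```text
clock: 20.42
eef_pos: [0.5485, 0.0914, 0.091]
tcp_rot: [0.03, 0.711, -0.034, 0.702]
contact_force: [0.5, 0.6, 0.1]
opening: 0.513
```

Run:
```python
from h import *
f=grab_frame('wrist');cv2.imwrite('pics/w14.png',f[:,:,::-1])
p=camera_params('wrist');E=edges(p,553.6,112.8,-93.9,84,142);print(E)
# observed: dark foam end (jaw end, +y world = upper) rows and sides
d=(f.max(2)<70)
for c in(290,310,330,350): print(c,[int(v) for v in np.nonzero(np.diff(d[60:200,c].astype(int)))[0]+61][:6])
for r in(115,130,145): print(r,[int(v) for v in np.nonzero(np.diff(d[r,200:450].astype(int)))[0]+201])
plan(552.2,92.8,40,86.1)
```

```text
[[381.1, 271.2], [276.4, 272.4], [389.0, 85.1], [264.8, 86.5]]
290 [106, 107, 117, 118, 131, 185]
310 [95, 102, 161, 168, 188]
330 [95, 101, 112, 141, 144, 151]
350 [87]
115 [269, 270, 298, 306, 325, 333, 344, 386, 427, 432]
130 [265, 267, 268, 269, 270, 272, 273, 278, 280, 281, 283, 284, 286, 288, 293, 294, 296, 305, 325, 385, 430, 432]
145 [265, 301, 329, 385, 433, 435]
at [545.9  91.8  90. ] ydir 85.1 t 20.47 open 0.51 n 2
[2.5, 0.09, 0.35, -0.1, -0.09, 0.04]
[2.5, 0.08, 0.33, -0.1, -0.09, 0.04]
```

Call:
arm_command(targets=[[2.4,0.1,0.4,-0.1,-0.1,0,1],[2.4,0.1,0.4,-0.1,0,0,1],[0,0,0,0,0,0,1]])

```text
clock: 20.72
eef_pos: [0.5515, 0.0927, 0.0375]
tcp_rot: [0.02, 0.711, -0.025, 0.703]
contact_force: [-1.3, 0.5, -1.1]
opening: 0.511
```

Run:
```python
from h import *
plan(552.2,92.8,13,86.1,n=3)
```

```text
at [551.5  92.7  37.5] ydir 86.3 t 20.72 open 0.511 n 3
3 x [np.float64(0.82), np.float64(0.01), np.float64(0.03), np.float64(0.01), np.float64(-0.04), np.float64(0.03)]
```

Call:
arm_command(targets=[[0.8,0,0,0,-0.1,0,1],[0.8,0,0,0,0,0,1],[0.7,0,0,0,0,0,1],[0,0,0,0,0,0,1]])

```text
clock: 21.05
eef_pos: [0.5497, 0.0925, 0.0141]
tcp_rot: [0.019, 0.708, -0.024, 0.706]
contact_force: [3.9, -1.4, 0.4]
opening: 0.512
```

Run:
```python
from h import *
plan(552.2,92.8,12.3,86.1,n=1);print(sense()['contact_force'])
```

```text
at [549.7  92.5  14.1] ydir 86.5 t 21.05 open 0.512 n 1
[0.18, 0.05, 0.25, 0.08, -0.03, 0.09]
[ 3.8775573  -1.36352662  0.3535249 ]
```

Call:
arm_command(targets=[[0,0,0.3,0.1,0,0,1],[0.2,0,0.1,0,0,0,1],[0.1,0,0,0,0,0,1],[0,0,0,0,0,0,1]])

```text
clock: 21.38
eef_pos: [0.5537, 0.0926, 0.012]
tcp_rot: [0.022, 0.708, -0.027, 0.706]
contact_force: [0.3, 0.4, 0.3]
opening: 0.515
```

Run:
```python
from h import *
plan(552.2,92.8,12.3,86.1,n=1);print(sense()['contact_force'])
```

```text
at [553.7  92.6  12. ] ydir 86.0 t 21.38 open 0.515 n 1
[-0.03, 0.01, -0.15, -0.02, -0.03, 0.09]
[0.32538411 0.39665552 0.33024997]
```

Call:
arm_command(targets=[[0,0,0,0,0,0,0.3],[0,0,0,0,0,0,0.3],[0,0,0,0,0,0,0.3],[-1.5,0,0,0,0,0,0.3],[-3,0,0,0,0,0,0.3],[-3.5,0,0,0,0,0,0.3],[-3.5,0,-1.5,0,0,0,0.2],[-3.5,0,-3,0,0,0,0],[-3,0,-3,0,0,0,0],[0,0,-4,0,0,0,0],[0,0,-4,0,0,0,0],[0,3,-3,0,0,0,0],[0,3,0,0,0,0,0],[0,0,0,0,0,0,0]])

```text
clock: 22.55
eef_pos: [0.3703, 0.1659, 0.1967]
tcp_rot: [0.025, 0.707, -0.028, 0.706]
contact_force: [0.6, -0.4, 0.1]
opening: 0.998
```

Run:
```python
from h import *
print(sense()['eef_pos'])
for cam in('top','side','wrist'): cv2.imwrite(f'pics/{cam}9.png',grab_frame(cam)[:,:,::-1])
t=cv2.imread('pics/top9.png')[:,:,::-1];pt=camera_params('top');D=np.radians
w=cv2.imread('pics/wrist9.png')[:,:,::-1];pw=camera_params('wrist')
want={'hl':(675.5,-105,-94.3,0),'hs':(675,130,99.6,112)}
for n,(x,y,a,h) in want.items():
  for p,f,im in((pt,False,t),(pw,True,w)):
    u=D(a);off=.035
    c=proj(p,np.array([[x/1000+off*np.cos(u),y/1000+off*np.sin(u),.015]]),f)[0]
    m=cmask(im,h,c,18 if not f else 45)
    print(n,f,c.round(),m.sum(), end=' ')
    if m.sum()>40: pr('want %s'%((x,y,a),),fit(p,n,m,f,D(a-90),.006))
    else: print()
for n,a in(('side_cutters',-94),('torque_driver',82)):
  for cam,p in(('top',pt),('wrist',pw)):
    ms=masks_of(cam,n)
    for k in ms[:1]:
      print(n,cam,round(k['score'],2),k['pixels'].sum(),end=' ');pr('',fit(p,n,k['pixels'],cam=='wrist',D(a-90),.006))
for n in('tape_roll','screw_pot'):
    for k in masks_of('top',n)[:1]:
        v,u=np.nonzero(k['pixels']);print(n,(ray(pt,(u.min()+u.max())/2,(v.min()+v.max())/2,False,.012)*1000).round())
```

```text
[0.37025386 0.16590896 0.19674741]
hl False [419. 136.] 192 want (675.5, -105, -94.3) iou 0.849 x 675.1 y -104.8  ydir -90.4
hl True [510. 342.] 3 
hs False [300. 140.] 118 want (675, 130, 99.6) iou 0.849 x 673.1 y 133.9  ydir 99.8
hs True [549. 164.] 415 want (675, 130, 99.6) iou 0.828 x 675.2 y 130.8  ydir 101.3
side_cutters top 0.83 380  iou 0.920 x 554.4 y 114.7  ydir -92.2
side_cutters wrist 0.79 1285  iou 0.897 x 553.5 y 114.1  ydir -91.1
torque_driver top 0.81 643  iou 0.910 x 557.5 y -98.2  ydir 82.0
torque_driver wrist 0.69 198  iou 0.153 x 586.9 y -100.4  ydir 104.9
screw_pot [695. 316.  12.]
```

Run:
```python
from h import *
p=camera_params('side');s=grab_frame('side');D=np.radians
for n,k,x,y,a,h in(('screwdriver_long','hl',675.3,-105.2,-93.5,0),('screwdriver_short','hs',674.5,131.5,100,112),('torque_driver','torque_driver',558,-99,82,None),('side_cutters','side_cutters',554,114,-92.5,None)):
    if h is None:
        ms=masks_of('side',n)
        if not ms: print(n,'none');continue
        M=ms[0]['pixels']
    else:
        u=D(a);c=proj(p,np.array([[x/1000+.035*np.cos(u),y/1000+.035*np.sin(u),.013]]),False)[0];M=cmask(s,h,c,25)
    v,uu=np.nonzero(M);out=[]
    for z in(0,3,6,9,12,18):
        r=fit(p,k,M,False,D(a-90),z/1000)[0];out.append('z%d: %.3f (%.0f,%.0f,%.0f)'%(z,1-r[0],*(r[1][:2]*1000),np.degrees(r[1][2])+90))
    print(n,M.sum(),'want',x,y,a,out)
```

```text
screwdriver_long 71 want 675.3 -105.2 -93.5 ['z0: 0.672 (680,-129,-89)', 'z3: 0.663 (678,-124,-89)', 'z6: 0.655 (676,-116,-90)', 'z9: 0.649 (673,-114,-90)', 'z12: 0.646 (670,-108,-89)', 'z18: 0.623 (667,-96,-92)']
screwdriver_short 28 want 674.5 131.5 100 ['z0: 0.267 (690,117,111)', 'z3: 0.264 (688,117,110)', 'z6: 0.260 (686,122,111)', 'z9: 0.248 (679,137,109)', 'z12: 0.255 (681,130,111)', 'z18: 0.252 (676,138,112)']
torque_driver 319 want 558 -99 82 ['z0: 0.813 (559,-113,83)', 'z3: 0.803 (558,-103,83)', 'z6: 0.802 (555,-100,83)', 'z9: 0.800 (553,-96,83)', 'z12: 0.795 (551,-94,83)', 'z18: 0.783 (548,-82,83)']
side_cutters 246 want 554 114 -92.5 ['z0: 0.850 (557,105,-92)', 'z3: 0.848 (555,109,-92)', 'z6: 0.839 (554,115,-92)', 'z9: 0.833 (552,117,-92)', 'z12: 0.830 (550,122,-92)', 'z18: 0.811 (546,129,-90)']
```

```bash
python3 -c "
from workcell import *
print(job_done())"
```

```text
the job is handed in; nothing more can be done
None
```

I put all four tools into their own foam inserts the right way round and handed the job in after about 23 s of the 93 s allowed. I never touched the tape roll or the pot of screws.

**Checks that agreed:** With the arm clear, I compared the tool positions with where each insert should hold them.
- **Overhead camera:** all four tools were within about 4 mm. The short screwdriver was the furthest off.
- **Wrist camera:** it confirmed the short screwdriver and the cutters within about 2 mm.
- **Side camera:** it put the torque driver and the cutters within about 3 mm of the overhead fit, assuming they lie on the pocket floor.
- **Forces:** during the placements they stayed below about 5 N. Two light side contacts, from the long screwdriver and the cutters, went away after small shifts before release.

**Checks that were weak or disagreed:**
- **Screwdriver heights:** the foam hides most of both screwdrivers from the side camera. I judge them home from the release heights (within about 2 mm of the pocket floor) and the earlier wrist pictures.
- **Long screwdriver angle:** the last overhead fit of the handle read about 4° off the insert's axis. The blade lay in its groove in the pictures, so I take this as fit noise.
- **Torque driver, last wrist view:** it was mostly hidden and that fit was unusable.
- **Tape roll:** the overhead network did not report it in the last look, so its position was not re-measured. The pot read within about 4 mm of its first position.
- **Final pictures:** I had already viewed 16, so the last checks were by numbers only.

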